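# Make up a casting charge on the spring scale and lock the pan

### The arm

A 6-joint arm with a two-finger parallel gripper is mounted at the origin on the work surface. World frame = base frame: x ahead of the robot, y to its left, z up, the work surface at z = 0. Lengths are in mm, angles in rad, forces in N, time in s.
With the tool pointing down it reaches from about 400 to 825 mm from the base axis. Payload 7 kg.
Tool frame: the origin (TCP) lies at the very end of the fingers, on their centre line; the grasp point (between the pads) lies 19 mm behind it; z points along the fingers, y is the direction in which the jaws open and shut (so a half turn about z gives the same grasp; the last joint's range is limited). The gripper opens to 88 mm and grips with 3 to 60 N. Pads are 19 mm wide; open, the fingers measure 130 mm over their backs; the gripper's body (78 mm by 193 mm) begins 47 mm behind the grasp point.
Start: joints at [-0.881, 0.359, 0.012, 0, -1.224, -0.288], TCP at [263.948, -621.23, 226.561] pointing down, gripper open.
Joint ranges: [-3.07, 3.07], [-1.43, 2.12], [-1.02, 1.25], [-3.03, 1.67], [-3.05, -0], [-3.03, 3.03]. Speed limits (rad/s): [2.39, 2.39, 3.01, 3.14, 3.14, 3.14].

### API

Orientations are given as a unit quaternion [x, y, z, w].
In Python, from plant import bot gives the robot as it stands. Calls block until the motion is done:
- bot.move_ptp(position, orientation): joint-space move of the TCP to a pose.
- bot.line_to(position, velocity=150, ori=None): straight line of the TCP; ori=None keeps the orientation; velocity is the mean speed in mm/s.
- bot.move_joints(angles): joint-space move.
- bot.move_gripper(opening, force=None): finger opening in mm; force is the grip in N (None keeps the last); returns when the fingers have stopped.
- bot.pause(seconds).
- bot.solve_ik(position, orientation): joint angles nearest the present ones, or None.
- bot.read_state(): the state.
- bot.camera(name): name is "scene" or "top"; returns the picture (384x512x3 uint8, red, green, blue); there is no depth.
- bot.get_calibration(name): a dict with "fx", "fy", "cx", "cy" (pixels), "view" (4x4, takes a point from world to camera coordinates). Camera axes: x right, y up, looking along -z (the intrinsics and any distortion apply to the point x, -y, -z); pixel columns grow to the right and rows downward; lengths in mm; the calibration is good to about 2 mm. A picture is of the moment at which its call begins. get_calibration takes no time and is no camera call.
A pose or a line that the arm cannot do raises bot.Unreachable and nothing moves.
- bot.close_job(): hands the job in, once; it reports no verdict.
The state is a dict: "t": time; "joint_pos": joint angles; "qvel": joint speeds; "tau": joint torques, N m; "tcp_pos": TCP position; "eef_rot": TCP orientation; "contact_force": force on the tool from outside, world axes, zero at the start; "moment": the same for the moment, N m; "width": finger opening in mm.
Only numpy, scipy, OpenCV 4.12 (cv2) and the standard library are available. Lean on these libraries where they do the work, as an engineer would, in place of code of your own. Each camera call takes 0.05 s, during which the arm holds its last target. There are 200 camera calls.

### The job

Make up the casting charge on the spring scale: take the short leftover bar off the scale pan and put it back in the black tray, and lay the long and the middle bar side by side, flat on the pan, so that the pan sinks to its mark. Once the pan has settled there, turn the collar's lever clockwise until it lies under the fixed black finger, so that the pan is locked. Let go of everything and do not disturb the plaster cast, the jar and the spatula.

Things in the scene. Friction and masses are not known exactly. Their poses are not given: they have to be found in the camera images.
- scale: Fixed spring scale. Origin: on the bench under the pan's centre. White base, x -105 to +205, y +-85 mm, 20 mm high. At x = +135 mm, y = 0 a steel column, 24 mm thick, carries from below: the pan's sliding carriage (64 x 44 mm), the lock collar, and a grey cap (60 mm across, top 196 mm high) with the fixed black finger. White index plate with ticks, 140 mm high, at x = +135, y = -64 mm.
- pan_top (a point): Centre of the pan's upper face; axes as the scale's. Flat steel pan 180 x 150 mm (x, y) with a rim 3 mm high and 3 mm wide. Its upper face is 110 mm above the bench when empty and sinks with its load.
- pan (a joint): How far the pan has sunk, in m: 0 empty, 0.024 at the thick black mark on the index plate (a pointer on the carriage shows it), 0.04 at the bottom stop. Spring 294 N/m (1 mm for every 30 g), settles in about 1 s. Short bar alone 0.006; long 0.014; middle 0.010; long and middle 0.024.
- collar (a joint): Turn of the lock collar, rad, clockwise from above. At 0 the lever points +110 deg from the scale's x towards its y; at 1.134 it lies under the black finger (+45 deg): locked. Range -0.1 to 1.28; stays where left (friction 0.2 N m). When locked, two teeth under it stand over two lugs of the pan's carriage; if the pan has sunk less than about 21 mm the lugs stop it short, near 0.6 rad.
- collar_axis (a point): Point on the collar's vertical turning axis, at the height of the lever's middle (177 mm above the bench); axes as the scale's.
- finger_tip (a point): Tip of the fixed black finger, the locked mark: a bar 7 mm wide and 6 mm high on the cap, 60 mm from the column axis, at +45 deg from the scale's x towards its y, 193 mm above the bench, 5 mm clear over the lever.
- lever_grip (a point): Grip point on the collar's lever, 92 mm from the turning axis, in the middle of the bar; x points outwards along the lever, z up. The lever is a level dark steel bar, 14 mm wide, 16 mm high, from 40 to 117 mm from the axis, with a thin white line on top, free above and below. The collar itself is a drum 80 mm across.
- tray: Fixed black open tray, outside 220 x 260 x 13 mm (x, y, z), walls and floor 5 mm. Origin: centre of its underside. At the start the long and the middle bar lie in it, along x near y = -68 mm and y = 0 (which is in which lane varies); the lane at y = +68 mm is free.
- bar_long: Longest plain grey metal alloy bar, 140 x 20 x 18 mm (x, y, z), 420 g; starts in the tray. Origin: centre of its underside; x runs along its length. Lies flat, z up.
- bar_mid: Middle plain grey metal alloy bar, 100 x 20 x 18 mm (x, y, z), 300 g; starts in the tray. Origin: centre of its underside; x runs along its length. Lies flat, z up.
- bar_short: Shortest plain grey metal alloy bar, 60 x 20 x 18 mm (x, y, z), 180 g; leftover, starts on the pan. Origin: centre of its underside; x runs along its length. Lies flat, z up.
- cast: Bystander: off-white plaster dental cast, a disc 72 mm across, 33 mm high with an arch of teeth. Origin: centre of its underside.
- jar: Bystander: amber jar with a white lid, 64 mm across, 85 mm high. Origin: centre of its underside.
- spatula: Bystander: lying spatula, about 180 mm long. Origin: under its middle; x runs along it.
Mind the look-alikes: they are no part of the job. What is shaped like the bar_long but orange or purple is not meant.

How it is judged:
By the outcome, as a careful person would: the job done as asked, in the order asked, and still so for the second after the job is handed in, with the robot touching nothing.
It also fails if it takes over 72 s, if anything falls off the work surface, if the arm or the gripper's body presses on something with over 40 N, if the wrist force passes 120 N, or if a joint passes its speed limit or range.

## Working session

There is one attempt and no reset: what is moved stays moved. The work goes in short steps, each a Python script; the robot and the scene stay as the last script left them, time stands still between calls to the robot, and variables do not carry over. Pictures are saved under pics/ and viewed, about 8 in all and at most 12, crops included, and the job is handed in when it is done.

```bash
ls; mkdir -p pics; python3 - <<'E'
from plant import bot
import cv2,numpy as np
for n in("scene","top"):
    im=bot.camera(n); cv2.imwrite(f"pics/{n}0.png",cv2.resize(im[:,:,::-1],(800,600),interpolation=cv2.INTER_CUBIC))
    c=bot.get_calibration(n); print(n,{k:(np.round(v,3).tolist() if k=="view" else v) for k,v in c.items()})
s=bot.read_state();print(s["t"],s["eef_rot"],s["width"])
E
```

```text
pics
scene {'fx': 435.33881919614396, 'fy': 435.33881919614396, 'cx': 249.50690225113118, 'cy': 194.93115280460296, 'view': [[-0.336, 0.942, -0.023, 149.72], [-0.537, -0.171, 0.826, 212.416], [0.774, 0.29, 0.563, -2021.686], [0.0, 0.0, 0.0, 1.0]]}
top {'fx': 388.59852466490366, 'fy': 388.59852466490366, 'cx': 256.04426708737407, 'cy': 195.17931177766906, 'view': [[-0.001, -1.0, -0.017, 67.024], [0.991, -0.003, 0.133, -572.286], [-0.133, -0.017, 0.991, -1194.553], [0.0, 0.0, 0.0, 1.0]]}
0.1 [-1.99486738e-01  9.79900270e-01  6.76288758e-04 -2.10413355e-04] 87.47565114075542
```

View pics/top0.png

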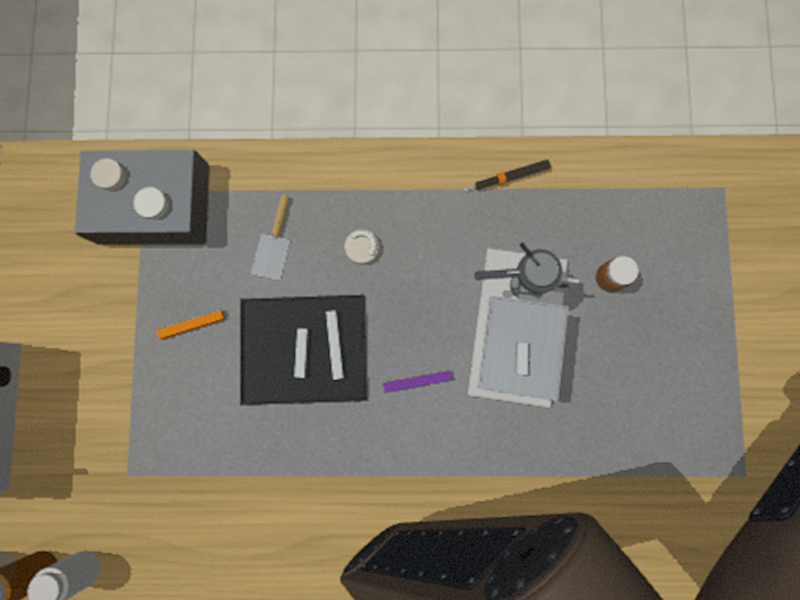

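View pics/scene0.png

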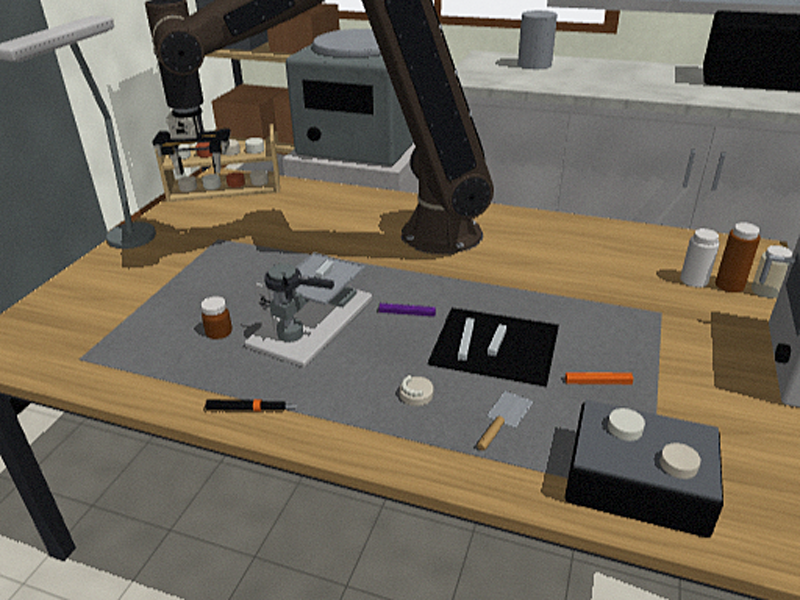

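Top view (800x600 px): tray (303,350) with the bars at (301,353) mid and (334,345) long. The short bar is on the pan at (523,359), the cap at (540,271), and the lever points left at (495,274). The jar (620,272) is close to the column. The orange and purple bars are decoys.

```bash
cat > h.py <<'E'
from plant import bot
import cv2,numpy as np
from scipy.spatial.transform import Rotation as R
def ray(n,px,z):
    c=bot.get_calibration(n);V=np.array(c["view"]);Rm,t=V[:3,:3],V[:3,3]
    px=np.atleast_2d(px).astype(float)
    d=np.c_[(px[:,0]-c["cx"])/c["fx"],-(px[:,1]-c["cy"])/c["fy"],-np.ones(len(px))]@Rm
    o=-Rm.T@t
    return o+d*((z-o[2])/d[:,2])[:,None]
def proj(n,p):
    c=bot.get_calibration(n);V=np.array(c["view"]);q=np.atleast_2d(p)@V[:3,:3].T+V[:3,3]
    return np.c_[c["cx"]+c["fx"]*q[:,0]/-q[:,2],c["cy"]-c["fy"]*q[:,1]/-q[:,2]]
def blobs(im,box,z,thr,amin=20):
    u0,v0,u1,v1=box;g=im[v0:v1,u0:u1].min(2)
    n,l,s,_=cv2.connectedComponentsWithStats((g>thr).astype(np.uint8))
    out=[]
    for i in range(1,n):
        if s[i,4]<amin: continue
        v,u=np.nonzero(l==i);w=ray("top",np.c_[u+u0,v+v0],z)[:,:2].astype(np.float32)
        (c,sz,a)=cv2.minAreaRect(w)
        if sz[0]<sz[1]: sz=sz[::-1];a+=90
        out.append((np.round(w.mean(0),1),np.round(sz,1),round((a+90)%180-90,1),s[i,4]))
    return out
def quat(yaw): # tool down, jaws (tool y) perpendicular to direction yaw(rad): tool x along yaw
    return (R.from_euler("z",yaw)*R.from_euler("x",np.pi)).as_quat()
E
python3 - <<'E'
from h import *
im=bot.camera("top")
print("tray bars",blobs(im,(156,192,233,257),23,110))
for t in(190,205,220): print("short",t,blobs(im,(322,212,345,245),122,t,15))
print("px",im[230,334],im[215,334],im[240,320])
k=.64
P=lambda L,z:np.round(ray("top",np.array(L)*k-.3,z)[:,:2],1).tolist()
print("tray",P([(241,299),(364,296),(367,402),(241,404)],13))
print("pan",P([(489,297),(568,303),(558,400),(480,388)],104))
print("cap",P([(540,271)],196),"lever end",P([(476,275)],185),"finger",P([(522,245)],196))
print("base",P([(487,250),(470,397),(550,405)],20))
print("jar",P([(624,268)],85),"cast",P([(362,246)],33))
u=[cv2.resize(im[y:y+100,x:x+90,::-1],None,fx=6,fy=6,interpolation=cv2.INTER_CUBIC) for x,y in[(300,150)]]
cv2.imwrite("pics/crop1.png",u[0])
E
```

```text
tray bars [(array([494., 202.], dtype=float32), array([139.4,  21.6]), 7.0, np.int32(296)), (array([477.5, 270.7], dtype=float32), array([99.3, 21.6]), -2.1, np.int32(215))]
short 190 []
short 205 []
short 220 []
px [182 186 185] [157 159 160] [157 159 162]
tray [[590.6, 399.1], [596.0, 142.1], [378.1, 134.5], [374.3, 391.8]]
pan [[579.4, -105.5], [567.3, -256.2], [383.7, -230.6], [406.2, -85.0]]
cap [[612.2, -184.9]] lever end [[607.5, -72.5]] finger [[659.6, -154.4]]
base [[690.9, -114.3], [388.1, -74.0], [372.0, -234.2]]
jar [[638.7, -372.9]] cast [[697.7, 145.4]]
```

View pics/crop1.png

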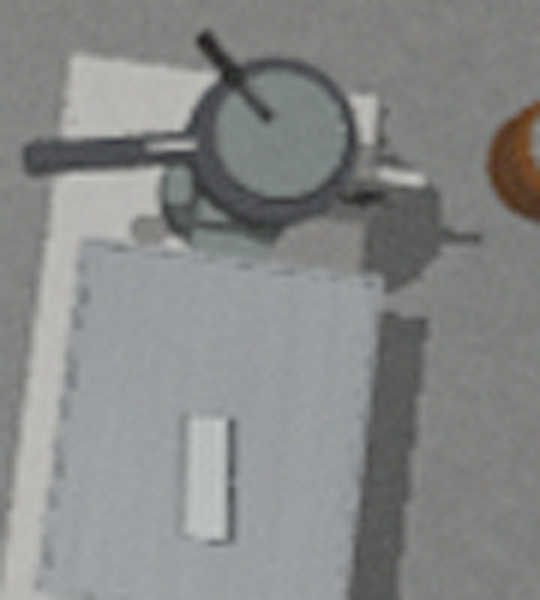

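```bash
python3 - <<'E'
from h import *
from scipy.optimize import least_squares
im=bot.camera("top")
C=lambda u,v:np.array([300+u/6-.42,150+v/6-.42])
# (crop px, model point in scale frame)
obs=[(C(82,240),(90,75,107)),(C(384,282),(90,-75,107)),(C(72,55),(205,85,20)),(C(380,95),(205,-85,20)),
     (C(275,131),(135,0,196)),(C(206,36),(135+60*.7071,60*.7071,196))]
M=np.array([m for _,m in obs],float);U=np.array([u for u,_ in obs])
def f(p):
    r=R.from_euler("z",p[2]).as_matrix()
    return (proj("top",M@r.T+[p[0],p[1],0])-U).ravel()
s=least_squares(f,[480,-170,-.12],loss="soft_l1");print(s.x,np.degrees(s.x[2]));print(f(s.x).reshape(-1,2).round(2))
x,y,a=s.x
Rz=lambda p:R.from_euler("z",a).apply(p)+[x,y,0]
ax=Rz([135,0,185]);le=ray("top",[C(25,158)],185)[0]
print("axis",ax,"lever end",le,np.degrees(np.arctan2(*(le-ax)[1::-1]))-np.degrees(a),np.linalg.norm(le-ax))
cs=ray("top",[C(190,415),C(234,418),C(230,543),C(182,540)],122);print("short",cs[:,:2].round(1).tolist(),cs.mean(0))
print("short blob",[blobs(im,(322,212,345,245),122,t,15) for t in(172,178)])
# verify against scene camera
s2=bot.camera("scene");o=cv2.resize(s2[140:250,140:250,::-1],None,fx=5.4,fy=5.4,interpolation=cv2.INTER_CUBIC)
pts=[(205,85,20),(205,-85,20),(-105,85,20),(90,75,107),(-90,75,107),(-90,-75,107),(90,-75,107),(177.4,42.4,196),(135,0,196)]
pts+= [(135+117*np.cos(np.radians(110)),117*np.sin(np.radians(110)),185)]
for p in proj("scene",np.array([Rz(np.array(q)) for q in pts])): cv2.circle(o,tuple(int(v) for v in (p-140+.5)*5.4),4,(0,0,255),1)
cv2.imwrite("pics/sc1.png",o)
E
```

```text
[ 4.80429253e+02 -1.68421260e+02 -1.44666786e-01] -8.288796288522207
[[ 0.1  -0.23]
 [-0.18 -0.25]
 [-0.35 -0.45]
 [ 0.49  0.02]
 [ 0.94  1.07]
 [-1.    0.03]]
axis [ 614.01904247 -187.88322543  185.        ] lever end [606.89079429 -70.83578537 185.        ] 101.77383391789893 117.26429612974641
short [[490.9, -155.6], [489.4, -177.0], [428.9, -173.2], [430.4, -150.1]] [ 459.93247642 -163.99144549  122.        ]
short blob [[(array([ 459.1, -162.2], dtype=float32), array([55.4, 14.5]), -1.6, np.int32(105))], [(array([ 460.8, -162.7], dtype=float32), array([52.6, 14.5]), -1.6, np.int32(96))]]
```

View pics/sc1.png

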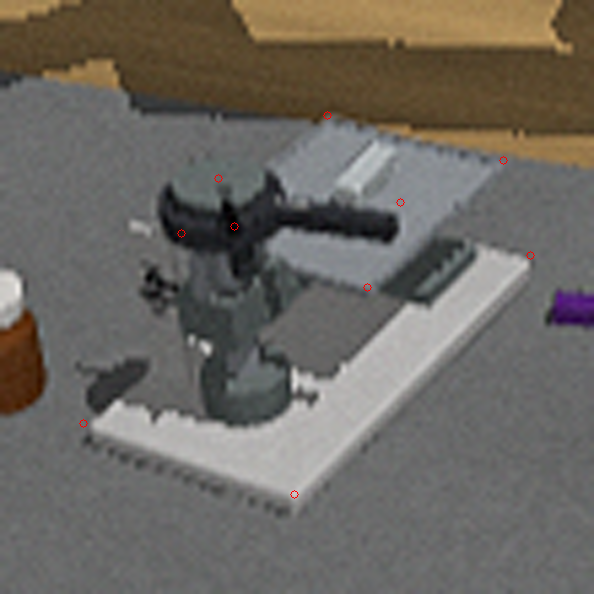

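The scene view agrees with the fitted scale pose: pan and base corners line up, and the lever is at about 102°. First I'll move the short bar.

```bash
cat >> h.py <<'E'
SX,SY,SA=480.4,-168.4,-.1447
def S(x,y,z): return np.r_[R.from_euler("z",SA).apply([x,y,0])[:2]+[SX,SY],z]
def goto(p,yaw):
    c=[(abs(j[5]),k) for k in(0,np.pi) if (j:=bot.solve_ik(list(p),list(quat(yaw+k)))) is not None]
    if not c: raise SystemExit(f"no ik {p}")
    q=quat(yaw+min(c)[1]); bot.move_ptp(list(p),list(q)); return q
def pick(x,y,yaw,zt,zsafe=190,open_=46):
    goto([x,y,zt+70 if zt<60 else zsafe],yaw); bot.move_gripper(open_)
    bot.line_to([x,y,zt],120); bot.move_gripper(0,30); st("gripped")
    bot.line_to([x,y,zsafe],200)
def place(x,y,yaw,zt,zsafe=190,zmid=None):
    goto([x,y,zsafe],yaw)
    if zmid: bot.line_to([x,y,zmid],200)
    bot.line_to([x,y,zt],60); bot.pause(.3); st("placing"); bot.move_gripper(34); bot.pause(.3)
    bot.line_to([x,y,zsafe],200); st("away")
def st(m):
    s=bot.read_state(); print(m,"t",round(s["t"],2),np.round(s["tcp_pos"],1),"F",np.round(s["contact_force"],1),"w",round(s["width"],1))
E
python3 - <<'E'
from h import *
pick(460,-163.5,np.radians(-3),108)
place(482.7,334.9,np.radians(1.8),9.5,zsafe=150,zmid=30)
im=bot.camera("top");print(blobs(im,(150,190,235,258),23,110))
E
```

```text
gripped t 4.33 [ 460.2 -163.5  108.2] F [0.4 1.8 0.3] w 19.6
placing t 8.24 [482.6 334.8   9.3] F [-0.   0.5 -2.4] w 19.8
away t 9.92 [482.1 334.3 148.8] F [ 0.   0.2 -0.1] w 34.0
[(array([583.3, 389.7], dtype=float32), array([78. , 29.4]), 89.8, np.int32(60)), (array([497.4, 201.8], dtype=float32), array([140.6,  21.6]), 7.0, np.int32(272)), (array([479.9, 269.6], dtype=float32), array([99.1, 20.6]), -2.5, np.int32(194)), (array([415.8, 398.1], dtype=float32), array([75.9,  9.6]), 2.0, np.int32(99))]
```

```bash
python3 - <<'E'
from h import *
pick(494.5,202,np.radians(7),9.5)
place(*S(-5,-28,0)[:2],SA,100,zmid=130)
im=bot.camera("top")
pick(478,270.5,np.radians(-2.2),9.5)
place(*S(-5,28,0)[:2],SA,90,zmid=112)
bot.line_to([*S(-5,28,0)[:2],260],200)
goto([560,60,260],SA)
bot.pause(.5);st("end")
a=bot.camera("top")[150:257,150:390,::-1];b=bot.camera("scene")[140:250,130:380,::-1]
f=lambda i:cv2.resize(i,(660,int(660*i.shape[0]/i.shape[1])),interpolation=cv2.INTER_CUBIC)
cv2.imwrite("pics/two.png",np.vstack([f(a),f(b)]))
E
```

```text
gripped t 12.39 [494.7 202.2   9.9] F [-2.1  0.3  4.2] w 20.0
placing t 16.32 [ 471.8 -195.5  100.4] F [1.6 1.2 0.4] w 19.7
away t 17.74 [ 471.3 -195.3  190.3] F [-1.   0.3 -1.3] w 34.3
gripped t 21.32 [478.2 270.7   9.9] F [-1.7 -0.   4.3] w 19.5
placing t 25.24 [ 479.6 -139.9   90.2] F [ 0.8  1.3 -0.1] w 20.0
away t 26.72 [ 479.2 -139.9  190. ] F [ 0.3 -0.3 -0.9] w 34.1
end t 28.58 [560.   59.6 260.1] F [ 0.6 -0.3 -0.2] w 34.3
```

View pics/two.png

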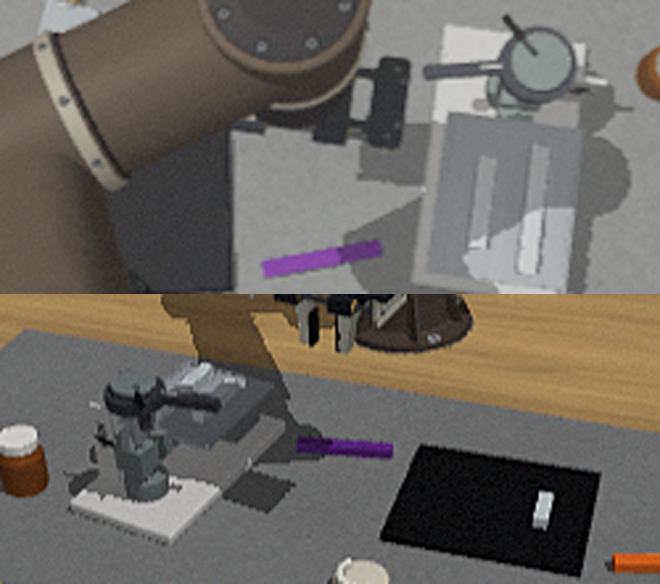

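Both bars lie flat on the sunken pan and the short bar is in the tray's free lane. When I let go of the bars, the force was near 0 at exactly 24 mm sink. Next is the lever.

```bash
cat >> h.py <<'E'
def L(deg,z,r=92): 
    a=np.radians(deg); return S(135+r*np.cos(a),r*np.sin(a),z)
def turn(d0,d1,z=163):
    bot.move_gripper(44)
    q=goto(L(d0,235),SA+np.radians(d0)); bot.line_to(L(d0,z).tolist(),120)
    bot.move_gripper(0,20); st("grip")
    n=max(1,int(np.ceil(abs(d1-d0)/8)))
    for d in np.linspace(d0,d1,n+1)[1:]:
        qd=(R.from_euler("z",np.radians(d-d0))*R.from_quat(q)).as_quat()
        bot.line_to(L(d,z).tolist(),45,ori=qd.tolist())
    bot.pause(.2);st("turned")
    bot.move_gripper(44);bot.line_to(L(d1,240).tolist(),200);st("off")
def look(name):
    goto([560,60,280],SA);bot.pause(.2)
    a=bot.camera("top")[150:250,300:390,::-1]
    cv2.imwrite(name,cv2.resize(a,None,fx=6,fy=6,interpolation=cv2.INTER_CUBIC));st("look")
E
python3 - <<'E'
from h import *
turn(101.8,45);look("pics/lock.png")
E
```

```text
grip t 31.5 [608.8 -96.  163.3] F [0.5 0.6 0.4] w 13.9
turned t 34.9 [ 689.6 -132.1  163.4] F [ 9.6  3.2 -0.2] w 13.8
off t 36.17 [ 687.9 -132.8  240.9] F [-0.9 -1.  -0.7] w 43.8
look t 38.15 [560.1  59.8 279.8] F [0.2 0.1 0.7] w 44.1
```

View pics/lock.png

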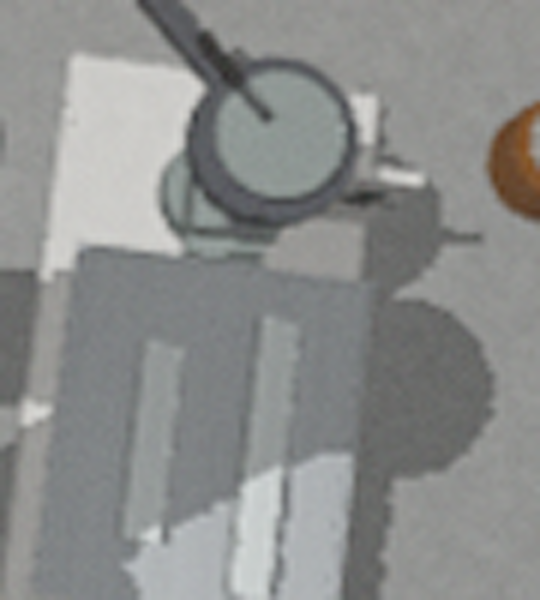

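The lever lies along the black finger near crop (205,50). I'll take a closer look at the angle, with the 45° lever outline drawn in.

```bash
python3 - <<'E'
from h import *
a=bot.camera("top")[135:185,305:365,::-1];k=12
i=cv2.resize(a,None,fx=k,fy=k,interpolation=cv2.INTER_CUBIC)
def pt(p): return tuple(int(v) for v in (proj("top",p)[0]-[305,135]+.5)*k)
for r in(62,70,80,90,100,110,117): cv2.circle(i,pt(L(45,185,r)),2,(0,0,255),-1)
for r in(30,45,60): cv2.circle(i,pt(L(45,196,r)),2,(0,255,0),-1)
cv2.imwrite("pics/lev.png",i)
E
```

```text
(no output)
```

View pics/lev.png

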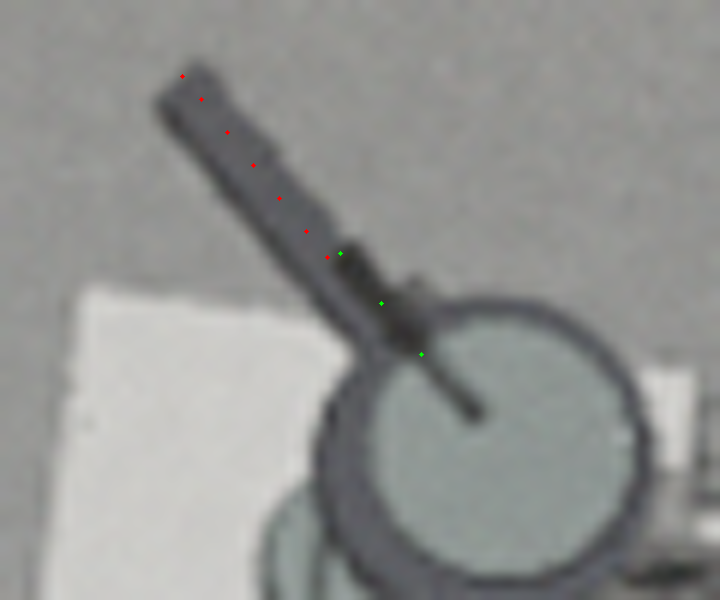

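```bash
python3 - <<'E'
from h import *
im=bot.camera("top").astype(np.float32).mean(2)
a=np.radians(45)
def prof(z,rs):
    out=[]
    for t in np.arange(-18,18.1,1.5):
        P=np.array([S(135+r*np.cos(a)-t*np.sin(a),r*np.sin(a)+t*np.cos(a),z) for r in rs])
        p=proj("top",P).astype(np.float32);out.append((t,round(float(cv2.remap(im,p[:,:1].copy(),p[:,1:].copy(),cv2.INTER_LINEAR).mean()))))
    return out
print("outer",prof(185,np.arange(90,113)));print("inner",prof(185,np.arange(66,86)));print("finger",prof(196,np.arange(50,59)));print("fin/cap",prof(196,np.arange(12,26)))
E
```

```text
outer [(np.float64(-18.0), 146), (np.float64(-16.5), 145), (np.float64(-15.0), 145), (np.float64(-13.5), 146), (np.float64(-12.0), 147), (np.float64(-10.5), 147), (np.float64(-9.0), 142), (np.float64(-7.5), 130), (np.float64(-6.0), 115), (np.float64(-4.5), 101), (np.float64(-3.0), 95), (np.float64(-1.5), 94), (np.float64(0.0), 94), (np.float64(1.5), 95), (np.float64(3.0), 95), (np.float64(4.5), 93), (np.float64(6.0), 86), (np.float64(7.5), 80), (np.float64(9.0), 87), (np.float64(10.5), 108), (np.float64(12.0), 131), (np.float64(13.5), 145), (np.float64(15.0), 149), (np.float64(16.5), 149), (np.float64(18.0), 148)]
inner [(np.float64(-18.0), 146), (np.float64(-16.5), 146), (np.float64(-15.0), 145), (np.float64(-13.5), 146), (np.float64(-12.0), 148), (np.float64(-10.5), 147), (np.float64(-9.0), 142), (np.float64(-7.5), 130), (np.float64(-6.0), 113), (np.float64(-4.5), 99), (np.float64(-3.0), 94), (np.float64(-1.5), 94), (np.float64(0.0), 94), (np.float64(1.5), 94), (np.float64(3.0), 94), (np.float64(4.5), 92), (np.float64(6.0), 84), (np.float64(7.5), 79), (np.float64(9.0), 88), (np.flo
[... 694 characters left out ...]
loat64(15.0), 153), (np.float64(16.5), 170), (np.float64(18.0), 181)]
fin/cap [(np.float64(-18.0), 145), (np.float64(-16.5), 147), (np.float64(-15.0), 147), (np.float64(-13.5), 148), (np.float64(-12.0), 148), (np.float64(-10.5), 148), (np.float64(-9.0), 148), (np.float64(-7.5), 146), (np.float64(-6.0), 139), (np.float64(-4.5), 124), (np.float64(-3.0), 106), (np.float64(-1.5), 91), (np.float64(0.0), 89), (np.float64(1.5), 105), (np.float64(3.0), 127), (np.float64(4.5), 143), (np.float64(6.0), 149), (np.float64(7.5), 149), (np.float64(9.0), 149), (np.float64(10.5), 150), (np.float64(12.0), 150), (np.float64(13.5), 149), (np.float64(15.0), 148), (np.float64(16.5), 146), (np.float64(18.0), 143)]
```

The lever's centreline is within about 0.5 mm of the finger's at both radii and parallel to it. It turned past 0.6 rad without being stopped, so the pan is low enough. I'm handing in.

```bash
python3 - <<'E'
from h import *
st("final");bot.close_job()
E
```

```text
final t 38.25 [560.1  59.8 279.9] F [ 0.3 -0.5 -0.9] w 43.9
the job is handed in; nothing more can be done
```

The charge is made up and the pan is locked; I handed the job in at 38.3 s, with the arm clear of everything. The judge's verdict is not reported.

**What I did:** The short bar went into the tray's free lane. The long and the middle bar lie flat on the pan, side by side, about 56 mm apart centre to centre. I then turned the lever clockwise from about 102° to 45° and let go.

**Last checks:**
- **Bars:** The pictures show both bars on the pan and the short bar in the tray.
- **Pan height:** I did not read the pointer on the index plate. I set each bar down at its expected sunk height, and the force on the tool was then about 0 N. The collar also turned past 0.6 rad without being stopped, so the pan sits below about 21 mm.
- **Lever:** In the top view its centreline is within about 0.5 mm of the fixed finger's and parallel to it. At the end of the turn the tool felt about 10 N, mostly along the lever. I put that down to a small error in the axis position; it was gone after release.
- **Plaster cast, jar and spatula:** I kept the planned paths away from them and saw no contact forces. I took no closing before-and-after picture of them.

No check failed.

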